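# Run the washed formula doser exactly two turns and lock it

## Task

The empty formula doser has just been washed. Turn its crank clockwise (seen from above) until you feel the loose crank catch the measuring wheel inside, then give exactly two full turns counted from that catch, without turning the wheel backwards or too far. Then push the red locking tab fully home along its track and let go; the doser only stands on the counter, so work gently enough that it stays where it is, and leave everything around it alone.

Things in the scene. Friction and masses are not known exactly. Their poses are not given: they have to be found in the camera images.
- crank_grip (a point): centre of the dark wooden crank grip: upright round peg, 24 mm diameter, 50 mm tall (25 mm above and below this point), spinning freely on the end of a flat steel crank arm whose upper face is 27 mm below this point. It runs on a level circle of 55 mm radius about the doser axis, as many turns as wanted, and starts anywhere on it. Nothing on the doser stands higher than the arm except this grip.
- crank_hub (a point): centre of the crank hub's top face, on the axis, 148 mm above the counter. The crank is loose on the hidden measuring wheel: it first turns almost freely (under 1 N at the grip) clockwise for 0.8 to 4.3 rad, differing every time and not visible; then it catches and drives the wheel against about 7 N at the grip. The wheel stays put if the crank is left; 4.6 rad backwards would drive it back.
- doser_axis (a point): point on the upright crank axis, 175 mm above the counter, level with the grip's centre. Axes: z up, x the way the red tab slides home, y from the low shoulder towards the crank axis. The doser: white cylinder, 124 mm diameter, top 128 mm high, on a dark foot plate 170 (x) by 270 mm (y), about 3.2 kg, not fastened: some 20 N sideways shifts it.
- doser_end (a point): centre of the top face of the doser's low shoulder, a white block 110 mm (x) by 54 mm (y), 100 mm high above the counter, 150 mm from the crank axis along the doser's -y. The red tab's track runs along it.
- lock_tab (a point): centre of the red locking tab: upright block 14 mm (x) by 18 mm (y) by 40 mm tall, its foot 5 mm above the shoulder's top. It slides 30 mm along the doser's +x with about 2 N drag, from 22 mm before the shoulder's middle (the start) to a hard stop 8 mm past it (home), and stays where it is left.
- nut_mid (a point): a small brass nut shut up inside the doser, on the crank axis, out of sight and out of reach, that the measuring wheel's screw shifts along the doser's x by only 0.4 mm per wheel turn (0 at the catch, 0.8 mm after two turns): it records the wheel's true turns for the judge; far too fine for the tracked position to show.
- tin_mid (a point): centre of a closed aluminium tin with a yellow band, 102 mm diameter, 137 mm tall; bystander
- feeder_mid (a point): middle of an empty clear plastic bottle with orange cap, 62 mm diameter, 160 mm tall; easily tipped bystander
- scoop_mid (a point): middle of the cup of a blue measuring scoop, cup 40 mm diameter and 30 mm high, flat handle 75 mm long; bystander
- tong_mid (a point): middle of a stainless bottle tong lying flat, 190 mm long, 50 mm wide, 10 mm thick; bystander
- cupboard_door0 (a joint): angle (rad) of the swing door of the small wooden cupboard, 300 mm tall, 220 mm deep, 270 mm wide, that stands on the left of the counter; 0 is shut, as it is and should stay; bystander

How it is judged (in metres and radians):
On the way, in this order (a step that is already met when the one before it is completed fails the run):
1. the crank has caught the wheel, the tab not yet moved (x of nut_mid in the frame of doser_axis above 3.183e-05 m and x of lock_tab in the frame of doser_end below -0.014 m).
2. the wheel has been driven two turns from the catch and no farther, the tab not yet moved (x of nut_mid in the frame of doser_axis between 0.00077451 and 0.00082544 m and x of lock_tab in the frame of doser_end below -0.014 m), for 0.2 s.
At the end, for the whole second after the job is handed in: the measuring wheel stands two full turns (12.57 rad, within 0.4 rad) past where the crank caught it, the red tab is within 3 mm of its home stop (x of nut_mid in the frame of doser_axis between 0.00077451 and 0.00082544 m and x of lock_tab in the frame of doser_end above 0.005 m); the robot touches nothing.
It fails at once if the wheel driven more than 0.4 rad beyond two turns (x of nut_mid in the frame of doser_axis above 0.00082544 m).
It fails at once if the wheel turned backwards (x of nut_mid in the frame of doser_axis below -1.91e-05 m).
It fails at once if the doser shoved, twisted or tipped out of its place (20 mm or 0.12 rad) (distance of any of doser_axis, doser_end from where it was at the start of the episode above 0.02 m or angle between doser_axis's own z axis and vertical above 0.12 rad).
It fails at once if the tin, bottle, scoop or tong moved by more than 30 mm, or the cupboard door opened (distance of any of tin_mid, feeder_mid, scoop_mid, tong_mid from where it was at the start of the episode above 0.03 m or value of joint cupboard_door0 above 0.1 rad).
It also fails if it takes over 69 s, if anything falls off the work surface, if the arm or the gripper's body presses on something with over 40 N, if the wrist force passes 120 N, or if a joint passes its speed limit or range.

## Robot

A 6-joint arm with a two-finger parallel gripper is mounted at the origin on the work surface. World frame = base frame: x ahead of the robot, y to its left, z up, the work surface at z = 0. Lengths are in mm, angles in rad, forces in N, time in s.
With the tool pointing down it reaches from about 300 to 775 mm from the base axis. Payload 14.6 kg.
Tool frame: the origin (TCP) lies at the very end of the fingers, on their centre line; the grasp point (between the pads) lies 19 mm behind it; z points along the fingers, y is the direction in which the jaws open and shut (so a half turn about z gives the same grasp; the last joint's range is limited). The gripper opens to 94 mm and grips with 3 to 60 N. Pads are 16 mm wide; open, the fingers measure 119 mm over their backs; the gripper's body (75 mm by 177 mm) begins 78 mm behind the grasp point.
Start: joints at [1.188, 0.3, 1.521, -0, 1.321, -0.067], TCP at [170.815, 522.792, 205.446] pointing down, gripper open.
Joint ranges: [-3.03, 3.03], [-0.79, 2.21], [0.23, 2.52], [-1.04, 4.18], [0, 3.07], [-2.55, 2.55]. Speed limits (rad/s): [2.22, 2.22, 2.57, 3.14, 3.14, 3.14].

## Interface

Orientations are given as [roll, pitch, yaw] about the fixed x, y, z axes, in that order (R = Rz(yaw) Ry(pitch) Rx(roll)).
In Python, from cell import manip gives the robot as it stands.
- The arm moves only by the shell command python3 -m pendant 'ROWS' [FORCE]. ROWS is JSON, a list of rows, each an object with "claw": the finger opening in m, from 0 to 0.094; "delta_pos": the shift along the tool's x, y, z in m, a list of three; "rotation": the turn, a rotation vector about the tool's x, y, z in rad, a list of three. A call has 1 to 10 rows; each row is the pose to reach, as a shift and turn from the pose measured when the call began, along the tool's axes at that moment; what a row does not reach only later rows make up. A row lasts 1/8 s, in which the tool goes at most 62.5 mm and 10.7 degrees, less where a joint would pass 70% of its speed; a pose out of reach is approached as far as the arm can. A call with a gripper value outside its range is refused whole. The fingers move at their own pace and stop on an object; FORCE is the grip in N (left out, the last holds). Time passes only in rows, so rows that repeat a pose let the fingers close. It gives the time, the measured TCP pose, the force and the opening at its end, in the units of the state.
- manip.read_state(): the state, without advancing time (a new reading comes with each control period).
- manip.camera(name): name is "side" or "top"; returns the picture (384x512x3 uint8, red, green, blue); there is no depth.
- manip.camera_model(name): a dict with "fx", "fy", "cx", "cy" (pixels), "cam_to_world" (4x4, takes a point from camera to world coordinates). Camera axes: x right, y up, looking along -z (the intrinsics and any distortion apply to the point x, -y, -z); pixel columns grow to the right and rows downward; lengths in mm; the calibration is good to about 2 mm. A picture is of the moment at which its call begins. camera_model takes no time and is no camera call.
- manip.sign_off(): hands the job in, once; it reports no verdict.
The state is a dict: "clock": time; "joints": joint angles; "qd": joint speeds; "effort": joint torques, N m; "eef_pos": TCP position; "eef_rot": TCP orientation; "wrist_force": force on the tool from outside, world axes, zero at the start; "moment": the same for the moment, N m; "finger_gap": finger opening in mm.
Only numpy, scipy, OpenCV 4.12 (cv2) and the standard library are available. Lean on these libraries where they do the work, as an engineer would, in place of code of your own. Each camera call takes 0.05 s, during which the arm holds its last target.

## Working session

There is one attempt and no reset: what is moved stays moved. The work goes in short steps, Python scripts to look and compute and a shell command to move; the robot and the scene stay as the last step left them, time stands still between calls to the robot, and variables do not carry over. Pictures are saved under pics/ and viewed, and the job is handed in when it is done.

```bash
ls; mkdir -p pics
python3 - <<'E'
from cell import manip
import cv2,numpy as np
for n in("side","top"):
    im=manip.camera(n); cv2.imwrite(f"pics/{n}0.png",cv2.cvtColor(im,cv2.COLOR_RGB2BGR)); print(manip.camera_model(n))
print(manip.read_state())
E
```

```text
pics
{'fx': 426.6328045781904, 'fy': 426.6328045781904, 'cx': 256.09574692976616, 'cy': 194.89148616267474, 'cam_to_world': array([[-9.83864196e-01,  1.08315250e-01, -1.42404534e-01,
         3.24100683e+02],
       [-1.78785899e-01, -6.25638043e-01,  7.59350144e-01,
         1.06796631e+03],
       [-6.84449320e-03,  7.72557341e-01,  6.34908109e-01,
         9.92957523e+02],
       [ 0.00000000e+00,  0.00000000e+00,  0.00000000e+00,
         1.00000000e+00]])}
{'fx': 399.50291274202, 'fy': 399.50291274202, 'cx': 259.8944021285463, 'cy': 192.32936991541013, 'cam_to_world': array([[-1.21257454e-02,  9.82119013e-01, -1.87870198e-01,
         3.19716588e+02],
       [-9.99740627e-01, -1.55299006e-02, -1.66583650e-02,
         2.68701019e+01],
       [-1.92781025e-02,  1.87619475e-01,  9.82052589e-01,
         1.16719845e+03],
       [ 0.00000000e+00,  0.00000000e+00,  0.00000000e+00,
         1.00000000e+00]])}
{'clock': 0.1, 'joints': array([ 1.18840462e+00,  3.00410363e-01,  1.52153874e+00,  4.50056750e-06,
        1.32069858e+00, -6.65806967e-02]), 'qd': array([ 0.00053198, -0.00058071, -0.00156895,  0.00066332,  0.00135205,
        0.0015897 ]), 'effort': array([ 2.09513746e-03, -5.32649088e+01, -3.53283405e+01,  7.09009962e-02,
        2.34479288e-02, -5.34061337e-05]), 'eef_pos': array([170.72346326, 522.57559241, 204.93755669]), 'eef_rot': array([-3.14054025e+00, -7.45424941e-05,  2.82578049e+00]), 'wrist_force': array([ 0.29739111, -0.68472277, -0.99678396]), 'moment': array([0.03945349, 0.06310514, 0.03219605]), 'finger_gap': 94.25266426216224}
```

View pics/side0.png

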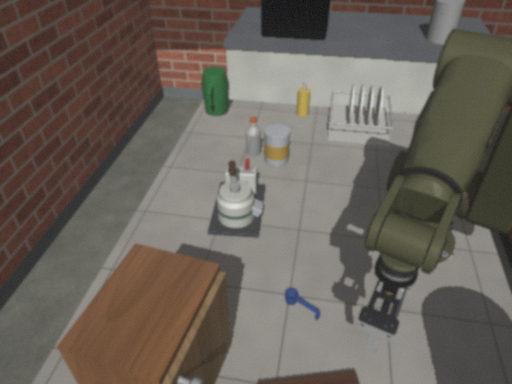

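View pics/top0.png

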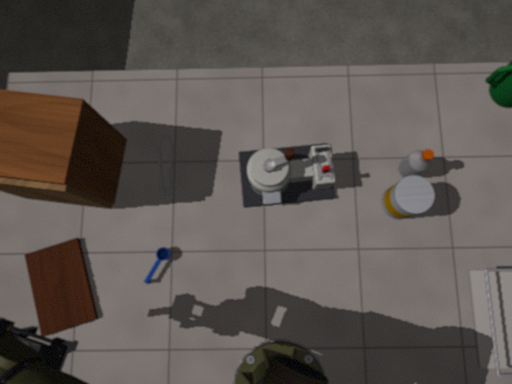

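Run:
```python
import cv2
a=cv2.imread("pics/top0.png")[135:220,225:350]; cv2.imwrite("pics/topc.png",cv2.resize(a,None,fx=6,fy=6,interpolation=cv2.INTER_CUBIC))
a=cv2.imread("pics/side0.png")[145:245,195:280]; cv2.imwrite("pics/sidec.png",cv2.resize(a,None,fx=6,fy=6,interpolation=cv2.INTER_CUBIC))
```

```text
(no output)
```

View pics/topc.png

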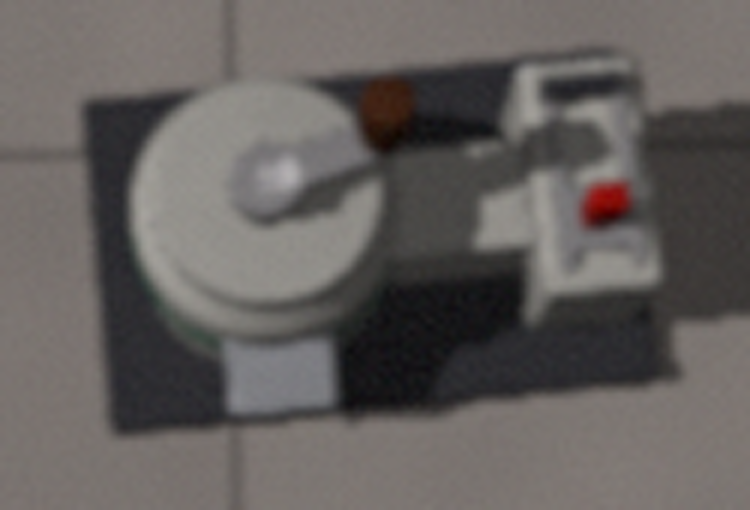

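View pics/sidec.png

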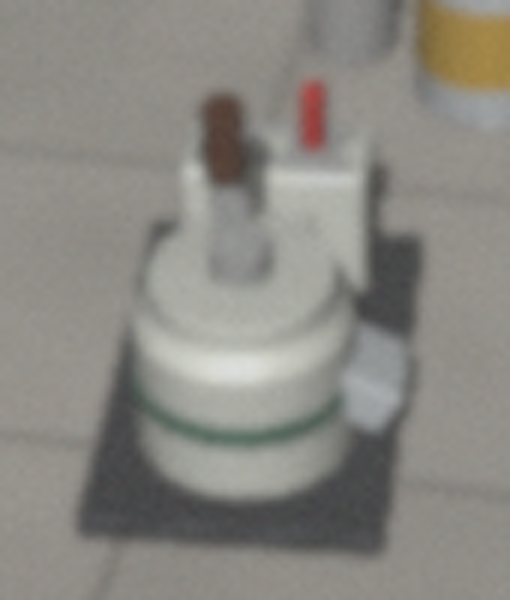

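```bash
cat > h.py <<'E'
import numpy as np
from cell import manip
def ray(n,u,v):
    m=manip.camera_model(n);T=m["cam_to_world"]
    d=T[:3,:3]@np.array([(u-m["cx"])/m["fx"],-(v-m["cy"])/m["fy"],-1]);return T[:3,3],d/np.linalg.norm(d)
def atz(n,u,v,z):
    o,d=ray(n,u,v);return o+d*(z-o[2])/d[2]
def tri(s,t):
    A=0;b=0;rs=[ray("side",*s),ray("top",*t)]
    for o,d in rs:
        P=np.eye(3)-np.outer(d,d);A=A+P;b=b+P@o
    p=np.linalg.solve(A,b);return p.round(1),[round(float(np.linalg.norm(np.cross(p-o,d))),1) for o,d in rs]
def proj(n,p):
    m=manip.camera_model(n);q=np.linalg.inv(m["cam_to_world"])@np.r_[p,1]
    return np.array([m["cx"]-m["fx"]*q[0]/q[2],m["cy"]+m["fy"]*q[1]/q[2]])
S=lambda u,v:(195+u/6-.4,145+v/6-.4)
T=lambda u,v:(225+u/6-.4,135+v/6-.4)
E
python3 - <<'E'
from h import *
np.set_printoptions(suppress=True,precision=1)
print("grip top",tri(S(222,103),T(388,95)),atz("top",*T(388,98),200))
print("grip c",tri(S(225,140),T(387,112)))
print("hub",tri(S(240,243),T(265,183)),atz("top",*T(265,183),148))
print("tab c",tri(S(314,115),T(606,204)),"top",atz("top",*T(606,200),145))
for c in [(85,103),(112,432),(605,50),(675,375)]: print("plate",atz("top",*T(*c),10))
for c in [(150,222),(420,238),(380,550),(80,530)]: print("plateS",atz("side",*S(*c),10))
for c in [(515,68),(633,60),(660,275),(535,290)]: print("sh",atz("top",*T(*c),100))
for c in [(183,165),(372,168)]: print("shS",atz("side",*S(*c),100))
c=np.array([257,190]);print("cyl",atz("top",*T(*c),128))
E
```

```text
grip top (array([610.2, -31.8, 200.9]), [0.3, 0.3]) [609.4 -31.8 200. ]
grip c (array([610. , -32.7, 175.8]), [0.4, 0.4])
hub (array([589.1,  20. , 147.3]), [1.6, 1.6]) [587.3  19.9 148. ]
tab c (array([ 580.7, -132. ,  126.6]), [0.1, 0.1]) top [ 577.8 -129.2  145. ]
plate [666.4 108.6  10. ]
plate [499.3  95.8  10. ]
plate [ 689.4 -152.7   10. ]
plate [ 523.3 -179.7   10. ]
plateS [ 694.5 -161.9   10. ]
plateS [ 524.4 -174.7   10. ]
plateS [500.9  99.4  10. ]
plateS [665.  112.5  10. ]
sh [652.7 -96.9 100. ]
sh [ 655.6 -151.4  100. ]
sh [ 553.7 -159.1  100. ]
sh [ 547.6 -102.2  100. ]
shS [ 654.8 -106.   100. ]
shS [ 544.7 -121.9  100. ]
cyl [589.3  23.4 128. ]
```

```bash
cat >> h.py <<'E'
from scipy.spatial.transform import Rotation as Ro
def delta(p,rpy):
    s=manip.read_state();R=Ro.from_euler('xyz',s["eef_rot"])
    return (R.inv().apply(np.array(p)-s["eef_pos"])/1000).round(4),(R.inv()*Ro.from_euler('xyz',rpy)).as_rotvec().round(4)
E
python3 - <<'E'
from h import *
print(delta([611,-32,290],[np.pi,0,np.pi/2]))
E
```

```text
(array([-0.5907, -0.3905, -0.0847]), array([-1.000e-03,  6.000e-04,  1.255e+00]))
```

```bash
python3 -m pendant '[{"claw":0.06,"delta_pos":[-0.06,-0.04,-0.085],"rotation":[0,0,0.15]},{"claw":0.06,"delta_pos":[-0.12,-0.08,-0.085],"rotation":[0,0,0.3]},{"claw":0.06,"delta_pos":[-0.18,-0.12,-0.085],"rotation":[0,0,0.45]},{"claw":0.06,"delta_pos":[-0.24,-0.16,-0.085],"rotation":[0,0,0.6]},{"claw":0.06,"delta_pos":[-0.28,-0.19,-0.085],"rotation":[0,0,0.75]},{"claw":0.06,"delta_pos":[-0.33,-0.22,-0.085],"rotation":[0,0,0.9]},{"claw":0.06,"delta_pos":[-0.38,-0.25,-0.085],"rotation":[0,0,1.05]},{"claw":0.06,"delta_pos":[-0.43,-0.28,-0.085],"rotation":[0,0,1.2]},{"claw":0.06,"delta_pos":[-0.48,-0.32,-0.085],"rotation":[0,0,1.255]},{"claw":0.06,"delta_pos":[-0.52,-0.34,-0.085],"rotation":[0,0,1.255]}]' 15
python3 - <<'E'
from h import *
s=manip.read_state();print(s["joints"])
print(delta([611,-32,290],[np.pi,0,np.pi/2]))
E
```

```text
clock: 1.35
eef_pos: [545.3, 53.3, 290.2]
eef_rot: [-3.141, 0.001, 1.57]
wrist_force: [0.9, 1.0, 0.9]
finger_gap: 60.4
[ 3.10466462e-02  2.45939390e-01  1.39424102e+00 -8.75137554e-04
  1.50196258e+00  3.22369365e-02]
(array([-0.0852,  0.0658,  0.0002]), array([-0.0005,  0.0009, -0.0011]))
```

```bash
python3 -m pendant '[{"claw":0.06,"delta_pos":[-0.045,0.035,0],"rotation":[0,0,0]},{"claw":0.06,"delta_pos":[-0.085,0.065,0.01],"rotation":[0,0,0]},{"claw":0.06,"delta_pos":[-0.085,0.065,0.045],"rotation":[0,0,0]},{"claw":0.06,"delta_pos":[-0.085,0.065,0.075],"rotation":[0,0,0]},{"claw":0.06,"delta_pos":[-0.085,0.065,0.075],"rotation":[0,0,0]}]'
python3 - <<'E'
from h import *
import cv2
for n,c in (("side",(145,245,195,280)),("top",(135,220,225,350))):
    im=cv2.cvtColor(manip.camera(n),cv2.COLOR_RGB2BGR);a=cv2.resize(im[c[0]:c[1],c[2]:c[3]],None,fx=6,fy=6,interpolation=cv2.INTER_CUBIC);cv2.imwrite(f"pics/{n}1.png",a)
E
```

```text
clock: 1.98
eef_pos: [609.3, -31.8, 213.0]
eef_rot: [-3.137, 0.0, 1.57]
wrist_force: [1.1, -0.4, -0.4]
finger_gap: 59.7
```

View pics/side1.png

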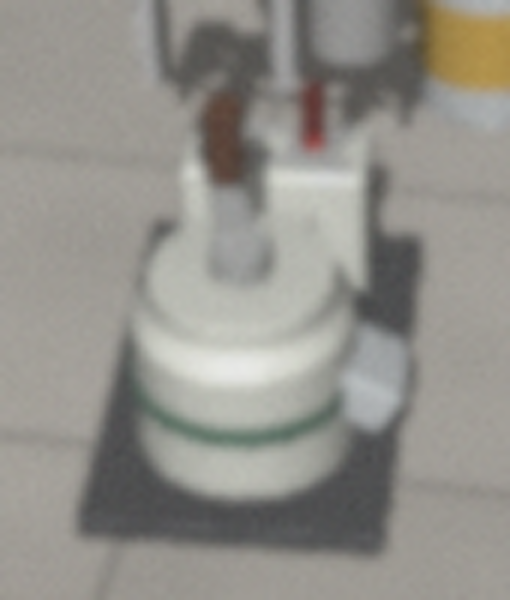

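View pics/top1.png

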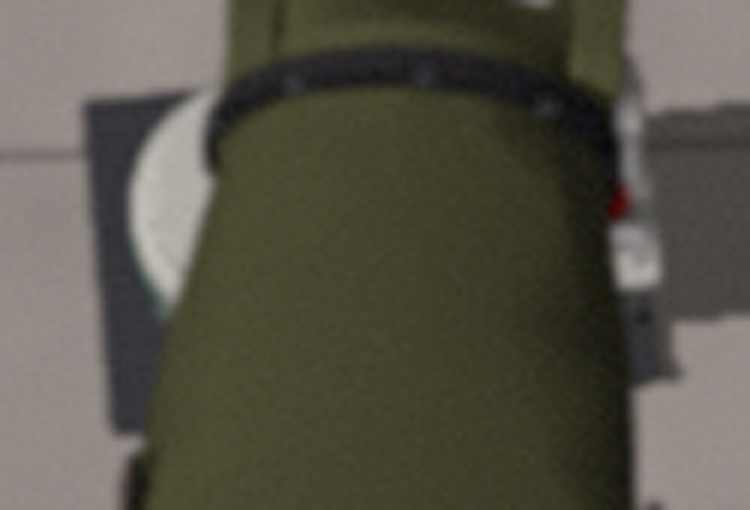

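```bash
python3 -m pendant '[{"claw":0.06,"delta_pos":[0,0.001,0.025],"rotation":[0,0,0]},{"claw":0.06,"delta_pos":[0,0.001,0.05],"rotation":[0,0,0]},{"claw":0.06,"delta_pos":[0,0.001,0.05],"rotation":[0,0,0]},{"claw":0.015,"delta_pos":[0,0.001,0.05],"rotation":[0,0,0]},{"claw":0.015,"delta_pos":[0,0.001,0.05],"rotation":[0,0,0]},{"claw":0.015,"delta_pos":[0,0.001,0.05],"rotation":[0,0,0]},{"claw":0.015,"delta_pos":[0,0.001,0.05],"rotation":[0,0,0]}]' 12
```

```text
clock: 2.95
eef_pos: [611.6, -31.8, 166.7]
eef_rot: [3.141, 0.001, 1.57]
wrist_force: [-1.2, -0.4, 1.8]
finger_gap: 23.8
```

```bash
cat >> h.py <<'E'
def st():
    s=manip.read_state();print("t",round(s["clock"],2),"p",s["eef_pos"].round(1),"F",s["wrist_force"].round(1),"M",s["moment"].round(2),"gap",round(s["finger_gap"],1));return s
def circ(c,r,th,z=166):
    s=manip.read_state();
    for t in th:
        p=np.r_[np.array(c)+r*np.array([np.cos(t),np.sin(t)]),z]
        print(round(t,2),delta(p,[np.pi,0,np.pi/2])[0].round(4).tolist())
def ang(c):
    s=manip.read_state();v=s["eef_pos"][:2]-c;f=s["wrist_force"][:2];rr=np.hypot(*v);u=v/rr
    print("th %.3f r %.1f  Frad %.1f Ftan_resist %.1f"%(np.arctan2(v[1],v[0]),rr,f@u,f@np.array([-u[1],u[0]])))
E
python3 - <<'E'
from h import *
st()
# centre such that radius 55 
p=np.array([611.3,-31.8]);v=p-[588.5,20.5];u=v/np.hypot(*v);c=p-55*u;print(c)
ang(c);t0=np.arctan2(u[1],u[0]);circ(c,55,[t0-.1,t0-.2,t0-.3])
E
```

```text
t 2.95 p [611.6 -31.8 166.7] F [-1.2 -0.4  1.8] M [-0.07  0.21  0.  ] gap 23.8
[589.32072476  18.6173726 ]
th -1.155 r 55.1  Frad -0.1 Ftan_resist -1.3
-1.26 [-0.0019, -0.0054, 0.0007]
-1.36 [-0.0034, -0.0107, 0.0007]
-1.46 [-0.0042, -0.0161, 0.0007]
```

```bash
python3 -m pendant '[{"claw":0.015,"delta_pos":[-0.002,-0.0055,0.0005],"rotation":[0,0,0]},{"claw":0.015,"delta_pos":[-0.0035,-0.0105,0.0005],"rotation":[0,0,0]}]'
python3 - <<'E'
from h import *
c=[589.3,18.6];st();ang(c);circ(c,55,[-1.45,-1.55,-1.65])
E
```

```text
clock: 3.2
eef_pos: [600.8, -35.4, 166.5]
eef_rot: [3.14, 0.001, 1.57]
wrist_force: [0.4, 0.7, 3.3]
finger_gap: 23.5
t 3.2 p [600.8 -35.4 166.5] F [0.4 0.7 3.3] M [ 0.2   0.03 -0.02] gap 23.5
th -1.361 r 55.2  Frad -0.6 Ftan_resist 0.6
-1.45 [-0.0006, -0.0049, 0.0005]
-1.55 [-0.001, -0.0103, 0.0005]
-1.65 [-0.0009, -0.0158, 0.0004]
```

```bash
python3 -m pendant '[{"claw":0.015,"delta_pos":[-0.0005,-0.005,0],"rotation":[0,0,0]},{"claw":0.015,"delta_pos":[-0.001,-0.0105,0],"rotation":[0,0,0]}]'
python3 - <<'E'
from h import *
c=[589.3,18.6];st();ang(c);circ(c,55,[-1.65,-1.75,-1.85])
E
```

```text
clock: 3.45
eef_pos: [589.9, -36.4, 166.5]
eef_rot: [3.14, 0.001, 1.57]
wrist_force: [0.7, 0.5, 3.1]
finger_gap: 23.9
t 3.45 p [589.9 -36.4 166.5] F [0.7 0.5 3.1] M [ 0.28 -0.05  0.03] gap 23.9
th -1.561 r 55.0  Frad -0.5 Ftan_resist 0.7
-1.65 [0.0001, -0.0049, 0.0005]
-1.75 [0.0008, -0.0104, 0.0005]
-1.85 [0.0021, -0.0157, 0.0005]
```

```bash
cat >> h.py <<'E'
def seq(t0,n,step=.1,per=2,r=55):
    f=lambda t:r*np.array([np.sin(t),np.cos(t)])  # tool x=dY, y=dX
    for k in range(n):
        a=t0-k*step*per
        print(round(a-step*per,2),[((f(a-step*(j+1))-f(a))/1000).round(4).tolist() for j in range(per)])
E
python3 - <<'E'
from h import *
seq(-1.56,6)
E
```

```text
-1.76 [[0.0002, -0.0055], [0.001, -0.0109]]
-1.96 [[0.0013, -0.0053], [0.0031, -0.0105]]
-2.16 [[0.0023, -0.005], [0.0052, -0.0097]]
-2.36 [[0.0033, -0.0044], [0.007, -0.0085]]
-2.56 [[0.0041, -0.0037], [0.0085, -0.0069]]
-2.76 [[0.0047, -0.0028], [0.0097, -0.0051]]
```

```bash
python3 -m pendant '[{"claw":0.015,"delta_pos":[0,-0.0055,0],"rotation":[0,0,0]},{"claw":0.015,"delta_pos":[0.001,-0.011,0],"rotation":[0,0,0]}]'
python3 -c "from h import *;ang([589.3,18.6])"
python3 -m pendant '[{"claw":0.015,"delta_pos":[0.0013,-0.0053,0],"rotation":[0,0,0]},{"claw":0.015,"delta_pos":[0.003,-0.0105,0],"rotation":[0,0,0]}]'
python3 - <<'E'
from h import *
c=[589.3,18.6];st();ang(c);circ(c,55,[-2.06,-2.16])
E
```

```text
clock: 3.7
eef_pos: [578.5, -35.2, 166.4]
eef_rot: [3.14, 0.001, 1.57]
wrist_force: [2.2, 1.3, 1.8]
finger_gap: 23.3
th -1.769 r 54.9  Frad -1.7 Ftan_resist 1.9
clock: 3.95
eef_pos: [567.7, -31.9, 166.4]
eef_rot: [3.14, 0.0, 1.57]
wrist_force: [2.2, 3.1, 0.5]
finger_gap: 23.7
t 3.95 p [567.7 -31.9 166.4] F [2.2 3.1 0.5] M [ 0.55 -0.38 -0.01] gap 23.7
th -1.975 r 55.0  Frad -3.7 Ftan_resist 0.8
-2.06 [0.002, -0.0042, 0.0004]
-2.16 [0.0048, -0.0089, 0.0004]
```

Run:
```python
from h import *
c=[590.7,19.2];ang(c);circ(c,55,[-2.07,-2.17,-2.27])
```

```text
th -1.994 r 56.1  Frad -3.7 Ftan_resist 0.8
-2.07 [0.0028, -0.0033, 0.0004]
-2.17 [0.0057, -0.008, 0.0004]
-2.27 [0.009, -0.0124, 0.0004]
```

```bash
python3 -m pendant '[{"claw":0.015,"delta_pos":[0.003,-0.0033,0],"rotation":[0,0,0]},{"claw":0.015,"delta_pos":[0.0057,-0.008,0],"rotation":[0,0,0]}]'
python3 - <<'E'
from h import *
c=[590.7,19.2];st();ang(c);circ(c,55,[-2.27,-2.37])
E
```

```text
clock: 4.2
eef_pos: [559.4, -26.4, 166.6]
eef_rot: [3.14, 0.001, 1.57]
wrist_force: [-0.5, -1.0, 3.7]
finger_gap: 24.0
t 4.2 p [559.4 -26.4 166.6] F [-0.5 -1.   3.7] M [-0.15  0.03  0.02] gap 24.0
th -2.172 r 55.3  Frad 1.1 Ftan_resist 0.2
-2.27 [0.0035, -0.0041, 0.0005]
-2.37 [0.0072, -0.0082, 0.0005]
```

```bash
python3 -m pendant '[{"claw":0.015,"delta_pos":[0.0035,-0.0043,0],"rotation":[0,0,0]},{"claw":0.015,"delta_pos":[0.007,-0.0085,0],"rotation":[0,0,0]}]'
python3 - <<'E'
from h import *
c=[590.4,19.1];st();ang(c);circ(c,55,[-2.47,-2.57])
E
```

```text
clock: 4.45
eef_pos: [550.6, -19.1, 166.5]
eef_rot: [3.14, 0.001, 1.57]
wrist_force: [1.4, -0.1, 3.4]
finger_gap: 24.1
t 4.45 p [550.6 -19.1 166.5] F [ 1.4 -0.1  3.4] M [-0.09 -0.08  0.01] gap 24.1
th -2.376 r 55.1  Frad -1.0 Ftan_resist 1.0
-2.47 [0.004, -0.0033, 0.0005]
-2.57 [0.0084, -0.0065, 0.0005]
```

```bash
python3 -m pendant '[{"claw":0.015,"delta_pos":[0.004,-0.0033,0],"rotation":[0,0,0]},{"claw":0.015,"delta_pos":[0.0084,-0.0065,0],"rotation":[0,0,0]}]'
python3 - <<'E'
from h import *
c=[590.5,19.1];st();ang(c);circ(c,55,[-2.67,-2.77])
E
```

```text
clock: 4.7
eef_pos: [543.9, -10.4, 166.5]
eef_rot: [3.14, 0.001, 1.57]
wrist_force: [-0.9, -0.5, 3.0]
finger_gap: 23.7
t 4.7 p [543.9 -10.4 166.5] F [-0.9 -0.5  3. ] M [-0.16 -0.04  0.04] gap 23.7
th -2.577 r 55.1  Frad 1.0 Ftan_resist -0.1
-2.67 [0.0045, -0.0024, 0.0005]
-2.77 [0.0095, -0.0047, 0.0005]
```

```bash
python3 -m pendant '[{"claw":0.015,"delta_pos":[0.0045,-0.0024,0],"rotation":[0,0,0]},{"claw":0.015,"delta_pos":[0.0095,-0.0047,0],"rotation":[0,0,0]}]'
python3 - <<'E'
from h import *
c=[590.5,19.1];st();ang(c);circ(c,55,[-2.87,-2.97])
E
```

```text
clock: 4.95
eef_pos: [539.1, -0.6, 166.6]
eef_rot: [3.14, 0.001, 1.57]
wrist_force: [0.3, 0.1, 3.4]
finger_gap: 23.7
t 4.95 p [539.1  -0.6 166.6] F [0.3 0.1 3.4] M [-0.18  0.05  0.03] gap 23.7
th -2.776 r 55.1  Frad -0.3 Ftan_resist 0.0
-2.87 [0.0049, -0.0016, 0.0005]
-2.97 [0.0103, -0.0028, 0.0005]
```

```bash
python3 -m pendant '[{"claw":0.015,"delta_pos":[0.005,-0.0015,0],"rotation":[0,0,0]},{"claw":0.015,"delta_pos":[0.0103,-0.0028,0],"rotation":[0,0,0]}]'
python3 - <<'E'
from h import *
c=[590.5,19.1];st();ang(c);circ(c,55,[-3.07,-3.17])
E
```

```text
clock: 5.2
eef_pos: [536.2, 10.1, 166.5]
eef_rot: [3.14, 0.001, 1.57]
wrist_force: [-1.4, -0.4, 3.4]
finger_gap: 23.9
t 5.2 p [536.2  10.1 166.5] F [-1.4 -0.4  3.4] M [-0.22  0.16 -0.  ] gap 23.9
th -2.978 r 55.1  Frad 1.4 Ftan_resist 0.2
-3.07 [0.0051, -0.0005, 0.0005]
-3.17 [0.0106, -0.0006, 0.0005]
```

```bash
python3 -m pendant '[{"claw":0.015,"delta_pos":[0.005,-0.0007,0],"rotation":[0,0,0]},{"claw":0.015,"delta_pos":[0.0106,-0.001,0],"rotation":[0,0,0]}]'
python3 - <<'E'
from h import *
c=[590.2,19.1];st();ang(c);circ(c,55,[-3.27,-3.37])
E
```

```text
clock: 5.45
eef_pos: [535.2, 21.1, 166.5]
eef_rot: [3.14, 0.001, 1.57]
wrist_force: [1.0, -0.2, 1.7]
finger_gap: 23.7
t 5.45 p [535.2  21.1 166.5] F [ 1.  -0.2  1.7] M [-0.13 -0.16 -0.  ] gap 23.7
th 3.105 r 55.0  Frad -1.0 Ftan_resist 0.2
-3.27 [0.005, 0.0004, 0.0005]
-3.37 [0.0105, 0.0014, 0.0005]
```

```bash
python3 -m pendant '[{"claw":0.015,"delta_pos":[0.005,0.0005,0],"rotation":[0,0,0]},{"claw":0.015,"delta_pos":[0.0105,0.0016,0],"rotation":[0,0,0]}]'
python3 - <<'E'
from h import *
c=[590.4,19.1];st();ang(c);circ(c,55,[-3.47,-3.57])
E
```

```text
clock: 5.7
eef_pos: [536.9, 32.0, 166.5]
eef_rot: [3.14, 0.001, 1.57]
wrist_force: [-0.7, -0.4, 4.0]
finger_gap: 23.7
t 5.7 p [536.9  32.  166.5] F [-0.7 -0.4  4. ] M [-0.22  0.17  0.01] gap 23.7
th 2.906 r 55.1  Frad 0.6 Ftan_resist 0.6
-3.47 [0.0049, 0.0015, 0.0005]
-3.57 [0.01, 0.0035, 0.0005]
```

```bash
python3 -m pendant '[{"claw":0.015,"delta_pos":[0.005,0.0015,0],"rotation":[0,0,0]},{"claw":0.015,"delta_pos":[0.01,0.0035,0],"rotation":[0,0,0]}]'
python3 - <<'E'
from h import *
c=[590.4,19.1];st();ang(c);circ(c,55,[-3.67,-3.77])
E
```

```text
clock: 5.95
eef_pos: [540.5, 42.4, 166.5]
eef_rot: [3.14, 0.001, 1.57]
wrist_force: [0.1, -0.1, 3.9]
finger_gap: 23.8
t 5.95 p [540.5  42.4 166.5] F [ 0.1 -0.1  3.9] M [-0.11  0.21 -0.02] gap 23.8
th 2.705 r 55.1  Frad -0.2 Ftan_resist 0.1
-3.67 [0.0045, 0.0024, 0.0005]
-3.77 [0.0091, 0.0054, 0.0005]
```

```bash
python3 -m pendant '[{"claw":0.015,"delta_pos":[0.0045,0.0024,0],"rotation":[0,0,0]},{"claw":0.015,"delta_pos":[0.0091,0.0054,0],"rotation":[0,0,0]}]'
python3 - <<'E'
from h import *
c=[590.4,19.1];st();ang(c);circ(c,55,[-3.87,-3.97])
E
```

```text
clock: 6.2
eef_pos: [546.1, 51.8, 166.6]
eef_rot: [3.14, 0.001, 1.57]
wrist_force: [-1.9, -0.9, 3.9]
finger_gap: 24.0
t 6.2 p [546.1  51.8 166.6] F [-1.9 -0.9  3.9] M [-0.13  0.22  0.02] gap 24.0
th 2.506 r 55.1  Frad 1.0 Ftan_resist 1.8
-3.87 [0.0039, 0.0033, 0.0006]
-3.97 [0.0078, 0.0071, 0.0006]
```

```bash
python3 -m pendant '[{"claw":0.015,"delta_pos":[0.004,0.0033,0],"rotation":[0,0,0]},{"claw":0.015,"delta_pos":[0.0078,0.0071,0],"rotation":[0,0,0]}]'
python3 - <<'E'
from h import *
c=[590.4,19.1];st();ang(c);circ(c,55,[-4.07,-4.17])
E
```

```text
clock: 6.45
eef_pos: [553.4, 59.9, 166.6]
eef_rot: [3.14, 0.001, 1.57]
wrist_force: [-0.6, 0.0, 3.8]
finger_gap: 23.7
t 6.45 p [553.4  59.9 166.6] F [-0.6  0.   3.8] M [0.01 0.26 0.04] gap 23.7
th 2.307 r 55.1  Frad 0.4 Ftan_resist 0.4
-4.07 [0.0032, 0.004, 0.0006]
-4.17 [0.0063, 0.0086, 0.0006]
```

```bash
python3 -m pendant '[{"claw":0.015,"delta_pos":[0.0032,0.004,0],"rotation":[0,0,0]},{"claw":0.015,"delta_pos":[0.0063,0.0086,0],"rotation":[0,0,0]}]'
python3 - <<'E'
from h import *
c=[590.4,19.1];st();ang(c);circ(c,55,[-4.27,-4.37])
E
```

```text
clock: 6.7
eef_pos: [562.3, 66.5, 166.6]
eef_rot: [3.14, 0.001, 1.57]
wrist_force: [-1.9, 0.6, 4.1]
finger_gap: 23.4
t 6.7 p [562.3  66.5 166.6] F [-1.9  0.6  4.1] M [ 0.04  0.28 -0.04] gap 23.4
th 2.105 r 55.1  Frad 1.5 Ftan_resist 1.3
-4.27 [0.0023, 0.0045, 0.0006]
-4.37 [0.0044, 0.0096, 0.0006]
```

```bash
python3 -m pendant '[{"claw":0.015,"delta_pos":[0.0023,0.0047,0],"rotation":[0,0,0]},{"claw":0.015,"delta_pos":[0.0044,0.0097,0],"rotation":[0,0,0]}]'
python3 - <<'E'
from h import *
c=[590.4,19.1];st();ang(c);circ(c,55,[-4.47,-4.57])
E
```

```text
clock: 6.95
eef_pos: [572.4, 71.1, 166.6]
eef_rot: [3.14, 0.001, 1.57]
wrist_force: [-1.0, 1.2, 4.5]
finger_gap: 23.6
t 6.95 p [572.4  71.1 166.6] F [-1.   1.2  4.5] M [ 0.12  0.32 -0.  ] gap 23.6
th 1.903 r 55.0  Frad 1.5 Ftan_resist 0.6
-4.47 [0.0014, 0.0048, 0.0006]
-4.57 [0.0025, 0.0102, 0.0006]
```

```bash
python3 -m pendant '[{"claw":0.015,"delta_pos":[0.0016,0.0048,0],"rotation":[0,0,0]},{"claw":0.015,"delta_pos":[0.0028,0.0102,0],"rotation":[0,0,0]}]'
python3 - <<'E'
from h import *
c=[590.4,19.3];st();ang(c);circ(c,55,[-4.67,-4.77])
E
```

```text
clock: 7.2
eef_pos: [583.0, 73.9, 166.5]
eef_rot: [3.14, 0.001, 1.57]
wrist_force: [-0.6, 0.4, 3.5]
finger_gap: 23.9
t 7.2 p [583.   73.9 166.5] F [-0.6  0.4  3.5] M [-0.07  0.23 -0.01] gap 23.9
th 1.706 r 55.1  Frad 0.4 Ftan_resist 0.5
-4.67 [0.0003, 0.0051, 0.0005]
-4.77 [0.0003, 0.0106, 0.0005]
```

```bash
python3 -m pendant '[{"claw":0.015,"delta_pos":[0.0004,0.0051,0],"rotation":[0,0,0]},{"claw":0.015,"delta_pos":[0.0004,0.0107,0],"rotation":[0,0,0]}]'
python3 - <<'E'
from h import *
c=[590.4,19.3];st();ang(c);circ(c,55,[-4.87,-4.97])
E
```

```text
clock: 7.45
eef_pos: [594.1, 74.3, 166.6]
eef_rot: [3.14, 0.001, 1.57]
wrist_force: [-0.2, 1.1, 3.0]
finger_gap: 23.7
t 7.45 p [594.1  74.3 166.6] F [-0.2  1.1  3. ] M [-0.    0.27  0.03] gap 23.7
th 1.503 r 55.1  Frad 1.1 Ftan_resist 0.3
-4.87 [-0.0006, 0.0049, 0.0006]
-4.97 [-0.0018, 0.0103, 0.0006]
```

```bash
python3 -m pendant '[{"claw":0.015,"delta_pos":[-0.0006,0.005,0],"rotation":[0,0,0]},{"claw":0.015,"delta_pos":[-0.0017,0.0104,0],"rotation":[0,0,0]}]'
python3 - <<'E'
from h import *
c=[590.4,19.3];st();ang(c);circ(c,55,[-5.07,-5.17])
E
```

```text
clock: 7.7
eef_pos: [604.9, 72.5, 166.6]
eef_rot: [3.14, 0.001, 1.57]
wrist_force: [0.0, 0.7, 3.6]
finger_gap: 23.8
t 7.7 p [604.9  72.5 166.6] F [0.  0.7 3.6] M [0.04 0.17 0.01] gap 23.8
th 1.305 r 55.1  Frad 0.7 Ftan_resist 0.2
-5.07 [-0.0016, 0.0048, 0.0006]
-5.17 [-0.0038, 0.0098, 0.0006]
```

```bash
python3 -m pendant '[{"claw":0.015,"delta_pos":[-0.0016,0.0048,0],"rotation":[0,0,0]},{"claw":0.015,"delta_pos":[-0.0038,0.0098,0],"rotation":[0,0,0]}]'
python3 - <<'E'
from h import *
c=[590.4,19.3];st();ang(c);circ(c,55,[-5.27,-5.37])
E
```

```text
clock: 7.95
eef_pos: [614.2, 69.0, 166.5]
eef_rot: [-3.141, 0.0, 1.57]
wrist_force: [-7.2, 3.6, 6.3]
finger_gap: 23.8
t 7.95 p [614.2  69.  166.5] F [-7.2  3.6  6.3] M [0.63 1.58 0.04] gap 23.8
th 1.123 r 55.1  Frad 0.1 Ftan_resist 8.0
-5.27 [-0.003, 0.0053, 0.0005]
-5.37 [-0.0061, 0.0098, 0.0005]
```

```bash
cat >> h.py <<'E'
def nxt(c=(590.4,19.3),n=10,step=.1,r=55):
    st();ang(c);s=manip.read_state();v=s["eef_pos"][:2]-c;t=np.arctan2(v[1],v[0])
    circ(c,r,[t-step*(i+1) for i in range(n)],s["eef_pos"][2])
E
python3 -c "from h import *;nxt()"
```

```text
t 7.95 p [614.2  69.  166.5] F [-7.2  3.6  6.3] M [0.63 1.58 0.04] gap 23.8
th 1.123 r 55.1  Frad 0.1 Ftan_resist 8.0
1.02 [-0.0027, 0.0048, -0.0]
0.92 [-0.0058, 0.0093, -0.0]
0.82 [-0.0093, 0.0135, -0.0]
0.72 [-0.0133, 0.0174, -0.0]
0.62 [-0.0176, 0.0208, -0.0]
0.52 [-0.0222, 0.0238, -0.0]
0.42 [-0.0271, 0.0263, -0.0]
0.32 [-0.0322, 0.0283, -0.0]
0.22 [-0.0375, 0.0298, -0.0]
0.12 [-0.0429, 0.0308, -0.0]
```

```bash
python3 -m pendant '[{"claw":0.015,"delta_pos":[-0.0027,0.0048,0],"rotation":[0,0,0]},{"claw":0.015,"delta_pos":[-0.0058,0.0093,0],"rotation":[0,0,0]},{"claw":0.015,"delta_pos":[-0.0093,0.0135,0],"rotation":[0,0,0]},{"claw":0.015,"delta_pos":[-0.0133,0.0174,0],"rotation":[0,0,0]},{"claw":0.015,"delta_pos":[-0.0176,0.0208,0],"rotation":[0,0,0]}]' 20
python3 -c "from h import *;nxt()"
```

```text
clock: 8.57
eef_pos: [634.9, 52.1, 166.5]
eef_rot: [-3.14, -0.001, 1.571]
wrist_force: [-3.6, 5.6, 4.5]
finger_gap: 23.4
t 8.57 p [634.9  52.1 166.5] F [-3.6  5.6  4.5] M [ 1.22  0.99 -0.03] gap 23.4
th 0.635 r 55.2  Frad 0.5 Ftan_resist 6.7
0.54 [-0.0047, 0.0028, -0.0]
0.44 [-0.0096, 0.0054, -0.0]
0.34 [-0.0147, 0.0075, -0.0]
0.24 [-0.02, 0.009, -0.0]
0.14 [-0.0254, 0.01, -0.0001]
0.04 [-0.0308, 0.0105, -0.0001]
-0.06 [-0.0363, 0.0104, -0.0001]
-0.16 [-0.0418, 0.0098, -0.0001]
-0.26 [-0.0472, 0.0086, -0.0001]
-0.36 [-0.0524, 0.0069, -0.0001]
```

Force is a clean 7 N tangential, with almost no radial load.

```bash
python3 -m pendant '[{"claw":0.015,"delta_pos":[-0.0047,0.0028,0],"rotation":[0,0,0]},{"claw":0.015,"delta_pos":[-0.0096,0.0054,0],"rotation":[0,0,0]},{"claw":0.015,"delta_pos":[-0.0147,0.0075,0],"rotation":[0,0,0]},{"claw":0.015,"delta_pos":[-0.02,0.009,0],"rotation":[0,0,0]},{"claw":0.015,"delta_pos":[-0.0254,0.01,0],"rotation":[0,0,0]},{"claw":0.015,"delta_pos":[-0.0308,0.0105,0],"rotation":[0,0,0]},{"claw":0.015,"delta_pos":[-0.0363,0.0104,0],"rotation":[0,0,0]}]'
python3 -c "from h import *;nxt()"
```

```text
clock: 9.45
eef_pos: [645.7, 16.6, 166.5]
eef_rot: [-3.141, -0.003, 1.571]
wrist_force: [1.3, 6.6, 4.2]
finger_gap: 23.7
t 9.45 p [645.7  16.6 166.5] F [1.3 6.6 4.2] M [ 1.43 -0.38 -0.05] gap 23.7
th -0.048 r 55.4  Frad 1.0 Ftan_resist 6.7
-0.15 [-0.0055, -0.0009, -0.0]
-0.25 [-0.0108, -0.002, -0.0]
-0.35 [-0.0161, -0.0036, -0.0]
-0.45 [-0.0212, -0.0057, -0.0001]
-0.55 [-0.026, -0.0084, -0.0001]
-0.65 [-0.0305, -0.0115, -0.0001]
-0.75 [-0.0347, -0.015, -0.0001]
-0.85 [-0.0386, -0.0189, -0.0001]
-0.95 [-0.042, -0.0232, -0.0001]
-1.05 [-0.045, -0.0278, -0.0001]
```

```bash
python3 -m pendant '[{"claw":0.015,"delta_pos":[-0.0055,-0.0005,0],"rotation":[0,0,0]},{"claw":0.015,"delta_pos":[-0.0108,-0.0016,0],"rotation":[0,0,0]},{"claw":0.015,"delta_pos":[-0.0161,-0.0032,0],"rotation":[0,0,0]},{"claw":0.015,"delta_pos":[-0.0212,-0.0053,0],"rotation":[0,0,0]},{"claw":0.015,"delta_pos":[-0.026,-0.008,0],"rotation":[0,0,0]},{"claw":0.015,"delta_pos":[-0.0305,-0.0112,0],"rotation":[0,0,0]},{"claw":0.015,"delta_pos":[-0.0347,-0.0148,0],"rotation":[0,0,0]},{"claw":0.015,"delta_pos":[-0.0386,-0.0187,0],"rotation":[0,0,0]},{"claw":0.015,"delta_pos":[-0.042,-0.023,0],"rotation":[0,0,0]},{"claw":0.015,"delta_pos":[-0.045,-0.0276,0],"rotation":[0,0,0]}]'
python3 -c "from h import *;nxt([590.6,19.3])"
```

```text
clock: 10.7
eef_pos: [619.1, -28.1, 166.5]
eef_rot: [3.14, -0.004, 1.571]
wrist_force: [8.0, 3.2, 0.9]
finger_gap: 23.8
t 10.7 p [619.1 -28.1 166.5] F [8.  3.2 0.9] M [ 0.6  -1.68  0.01] gap 23.8
th -1.030 r 55.3  Frad 1.4 Ftan_resist 8.5
-1.13 [-0.0023, -0.005, -0.0]
-1.23 [-0.0044, -0.0101, -0.0]
-1.33 [-0.006, -0.0154, -0.0001]
-1.43 [-0.007, -0.0208, -0.0001]
-1.53 [-0.0075, -0.0263, -0.0001]
-1.63 [-0.0074, -0.0318, -0.0001]
-1.73 [-0.0068, -0.0372, -0.0001]
-1.83 [-0.0057, -0.0426, -0.0001]
-1.93 [-0.004, -0.0478, -0.0001]
-2.03 [-0.0018, -0.0529, -0.0001]
```

```bash
python3 -m pendant '[{"claw":0.015,"delta_pos":[-0.0025,-0.005,0],"rotation":[0,0,0]},{"claw":0.015,"delta_pos":[-0.0046,-0.0101,0],"rotation":[0,0,0]},{"claw":0.015,"delta_pos":[-0.0062,-0.0154,0],"rotation":[0,0,0]},{"claw":0.015,"delta_pos":[-0.0072,-0.0208,0],"rotation":[0,0,0]},{"claw":0.015,"delta_pos":[-0.0077,-0.0263,0],"rotation":[0,0,0]},{"claw":0.015,"delta_pos":[-0.0076,-0.0318,0],"rotation":[0,0,0]},{"claw":0.015,"delta_pos":[-0.007,-0.0372,0],"rotation":[0,0,0]},{"claw":0.015,"delta_pos":[-0.0058,-0.0426,0],"rotation":[0,0,0]},{"claw":0.015,"delta_pos":[-0.004,-0.0478,0],"rotation":[0,0,0]},{"claw":0.015,"delta_pos":[-0.0018,-0.0529,0],"rotation":[0,0,0]}]'
python3 -c "from h import *;nxt([590.6,19.3])"
```

```text
clock: 11.95
eef_pos: [567.2, -30.7, 166.7]
eef_rot: [3.137, -0.003, 1.571]
wrist_force: [6.3, -3.0, 0.4]
finger_gap: 23.5
t 11.95 p [567.2 -30.7 166.7] F [ 6.3 -3.   0.4] M [-0.78 -1.48 -0.  ] gap 23.5
th -2.009 r 55.2  Frad 0.0 Ftan_resist 7.0
-2.11 [0.0028, -0.0048, -0.0]
-2.21 [0.0058, -0.0093, -0.0]
-2.31 [0.0093, -0.0136, -0.0]
-2.41 [0.0132, -0.0175, -0.0001]
-2.51 [0.0175, -0.0209, -0.0001]
-2.61 [0.0221, -0.024, -0.0001]
-2.71 [0.0269, -0.0265, -0.0001]
-2.81 [0.032, -0.0286, -0.0001]
-2.91 [0.0373, -0.0301, -0.0]
-3.01 [0.0427, -0.0311, -0.0]
```

```bash
python3 -m pendant '[{"claw":0.015,"delta_pos":[0.0028,-0.0048,0],"rotation":[0,0,0]},{"claw":0.015,"delta_pos":[0.0058,-0.0093,0],"rotation":[0,0,0]},{"claw":0.015,"delta_pos":[0.0093,-0.0136,0],"rotation":[0,0,0]},{"claw":0.015,"delta_pos":[0.0132,-0.0175,0],"rotation":[0,0,0]},{"claw":0.015,"delta_pos":[0.0175,-0.0209,0],"rotation":[0,0,0]},{"claw":0.015,"delta_pos":[0.0221,-0.024,0],"rotation":[0,0,0]},{"claw":0.015,"delta_pos":[0.0269,-0.0265,0],"rotation":[0,0,0]},{"claw":0.015,"delta_pos":[0.032,-0.0286,0],"rotation":[0,0,0]},{"claw":0.015,"delta_pos":[0.0373,-0.0301,0],"rotation":[0,0,0]},{"claw":0.015,"delta_pos":[0.0427,-0.0311,0],"rotation":[0,0,0]}]'
python3 -c "from h import *;nxt([590.5,19.3])"
```

```text
clock: 13.2
eef_pos: [536.2, 10.8, 166.6]
eef_rot: [3.137, -0.0, 1.571]
wrist_force: [-0.8, -7.6, 3.2]
finger_gap: 23.7
t 13.2 p [536.2  10.8 166.6] F [-0.8 -7.6  3.2] M [-1.72  0.31 -0.01] gap 23.7
th -2.987 r 55.0  Frad 2.0 Ftan_resist 7.4
-3.09 [0.0055, -0.0006, -0.0]
-3.19 [0.011, -0.0006, 0.0]
-3.29 [0.0164, -0.0001, 0.0]
-3.39 [0.0218, 0.001, 0.0]
-3.49 [0.0271, 0.0026, 0.0]
-3.59 [0.0322, 0.0047, 0.0]
-3.69 [0.037, 0.0073, 0.0001]
-3.79 [0.0416, 0.0104, 0.0001]
-3.89 [0.0458, 0.0139, 0.0001]
-3.99 [0.0496, 0.0178, 0.0001]
```

```bash
python3 -m pendant '[{"claw":0.015,"delta_pos":[0.0055,-0.0008,0],"rotation":[0,0,0]},{"claw":0.015,"delta_pos":[0.011,-0.0009,0],"rotation":[0,0,0]},{"claw":0.015,"delta_pos":[0.0164,-0.0004,0],"rotation":[0,0,0]},{"claw":0.015,"delta_pos":[0.0218,0.0007,0],"rotation":[0,0,0]},{"claw":0.015,"delta_pos":[0.0271,0.0023,0],"rotation":[0,0,0]},{"claw":0.015,"delta_pos":[0.0322,0.0045,0],"rotation":[0,0,0]},{"claw":0.015,"delta_pos":[0.037,0.0071,0],"rotation":[0,0,0]},{"claw":0.015,"delta_pos":[0.0416,0.0102,0],"rotation":[0,0,0]},{"claw":0.015,"delta_pos":[0.0458,0.0137,0],"rotation":[0,0,0]},{"claw":0.015,"delta_pos":[0.0496,0.0176,0],"rotation":[0,0,0]}]'
python3 -c "from h import *;nxt([590.4,19.4])"
```

```text
clock: 14.45
eef_pos: [553.1, 59.9, 166.5]
eef_rot: [3.14, 0.001, 1.57]
wrist_force: [-7.1, -3.3, 6.5]
finger_gap: 23.9
t 14.45 p [553.1  59.9 166.5] F [-7.1 -3.3  6.5] M [-0.73  1.84 -0.  ] gap 23.9
th 2.316 r 55.0  Frad 2.4 Ftan_resist 7.5
2.22 [0.0035, 0.0042, 0.0]
2.12 [0.0066, 0.0088, 0.0]
2.02 [0.0092, 0.0136, 0.0]
1.92 [0.0113, 0.0187, 0.0]
1.82 [0.0129, 0.024, 0.0]
1.72 [0.014, 0.0294, 0.0]
1.62 [0.0145, 0.0348, 0.0001]
1.52 [0.0145, 0.0403, 0.0001]
1.42 [0.0139, 0.0458, 0.0001]
1.32 [0.0128, 0.0512, 0.0001]
```

```bash
python3 -m pendant '[{"claw":0.015,"delta_pos":[0.0037,0.004,0],"rotation":[0,0,0]},{"claw":0.015,"delta_pos":[0.0068,0.0087,0],"rotation":[0,0,0]},{"claw":0.015,"delta_pos":[0.0094,0.0135,0],"rotation":[0,0,0]},{"claw":0.015,"delta_pos":[0.0115,0.0186,0],"rotation":[0,0,0]},{"claw":0.015,"delta_pos":[0.0131,0.024,0],"rotation":[0,0,0]},{"claw":0.015,"delta_pos":[0.0142,0.0294,0],"rotation":[0,0,0]},{"claw":0.015,"delta_pos":[0.0147,0.0348,0],"rotation":[0,0,0]},{"claw":0.015,"delta_pos":[0.0147,0.0403,0],"rotation":[0,0,0]},{"claw":0.015,"delta_pos":[0.0141,0.0458,0],"rotation":[0,0,0]},{"claw":0.015,"delta_pos":[0.013,0.0512,0],"rotation":[0,0,0]}]'
python3 -c "from h import *;nxt([590.4,19.5])"
```

```text
clock: 15.7
eef_pos: [603.7, 73.0, 166.5]
eef_rot: [-3.141, 0.0, 1.57]
wrist_force: [-6.8, 2.1, 7.2]
finger_gap: 23.7
t 15.7 p [603.7  73.  166.5] F [-6.8  2.1  7.2] M [ 0.39  1.91 -0.02] gap 23.7
th 1.327 r 55.2  Frad 0.5 Ftan_resist 7.1
1.23 [-0.0018, 0.0052, -0.0]
1.13 [-0.0039, 0.0103, -0.0]
1.03 [-0.0065, 0.0151, -0.0]
0.93 [-0.0095, 0.0197, -0.0]
0.83 [-0.0131, 0.0239, -0.0]
0.73 [-0.017, 0.0278, -0.0]
0.63 [-0.0213, 0.0312, -0.0]
0.53 [-0.0259, 0.0342, -0.0]
0.43 [-0.0308, 0.0367, -0.0]
0.33 [-0.0359, 0.0388, -0.0]
```

```bash
python3 -m pendant '[{"claw":0.015,"delta_pos":[-0.0018,0.0052,0],"rotation":[0,0,0]},{"claw":0.015,"delta_pos":[-0.0039,0.0103,0],"rotation":[0,0,0]},{"claw":0.015,"delta_pos":[-0.0065,0.0151,0],"rotation":[0,0,0]},{"claw":0.015,"delta_pos":[-0.0095,0.0197,0],"rotation":[0,0,0]},{"claw":0.015,"delta_pos":[-0.0131,0.0239,0],"rotation":[0,0,0]},{"claw":0.015,"delta_pos":[-0.017,0.0278,0],"rotation":[0,0,0]},{"claw":0.015,"delta_pos":[-0.0213,0.0312,0],"rotation":[0,0,0]},{"claw":0.015,"delta_pos":[-0.0259,0.0342,0],"rotation":[0,0,0]},{"claw":0.015,"delta_pos":[-0.0308,0.0367,0],"rotation":[0,0,0]},{"claw":0.015,"delta_pos":[-0.0359,0.0388,0],"rotation":[0,0,0]}]'
python3 -c "from h import *;nxt([590.6,19.4])"
```

```text
clock: 16.95
eef_pos: [642.5, 38.0, 166.5]
eef_rot: [-3.14, -0.002, 1.571]
wrist_force: [-2.8, 7.3, 5.7]
finger_gap: 23.4
t 16.95 p [642.5  38.  166.5] F [-2.8  7.3  5.7] M [1.43 0.73 0.02] gap 23.4
th 0.344 r 55.1  Frad -0.1 Ftan_resist 7.8
0.24 [-0.0053, 0.0015, -0.0]
0.14 [-0.0107, 0.0025, -0.0]
0.04 [-0.0162, 0.0031, -0.0]
-0.06 [-0.0217, 0.003, -0.0]
-0.16 [-0.0271, 0.0024, -0.0]
-0.26 [-0.0325, 0.0013, -0.0001]
-0.36 [-0.0378, -0.0003, -0.0001]
-0.46 [-0.0428, -0.0025, -0.0001]
-0.56 [-0.0476, -0.0052, -0.0001]
-0.66 [-0.0521, -0.0083, -0.0001]
```

```bash
python3 -m pendant '[{"claw":0.015,"delta_pos":[-0.0053,0.0015,0],"rotation":[0,0,0]},{"claw":0.015,"delta_pos":[-0.0107,0.0025,0],"rotation":[0,0,0]},{"claw":0.015,"delta_pos":[-0.0162,0.0031,0],"rotation":[0,0,0]},{"claw":0.015,"delta_pos":[-0.0217,0.003,0],"rotation":[0,0,0]},{"claw":0.015,"delta_pos":[-0.0271,0.0024,0],"rotation":[0,0,0]},{"claw":0.015,"delta_pos":[-0.0325,0.0013,0],"rotation":[0,0,0]},{"claw":0.015,"delta_pos":[-0.0378,-0.0003,0],"rotation":[0,0,0]},{"claw":0.015,"delta_pos":[-0.0428,-0.0025,0],"rotation":[0,0,0]},{"claw":0.015,"delta_pos":[-0.0476,-0.0052,0],"rotation":[0,0,0]},{"claw":0.015,"delta_pos":[-0.0521,-0.0083,0],"rotation":[0,0,0]}]'
python3 -c "from h import *;nxt([590.7,19.3])"
```

```text
clock: 18.2
eef_pos: [635.0, -13.5, 166.6]
eef_rot: [3.141, -0.003, 1.571]
wrist_force: [5.2, 6.2, 2.3]
finger_gap: 23.7
t 18.2 p [635.  -13.5 166.6] F [5.2 6.2 2.3] M [ 1.19 -1.11 -0.04] gap 23.7
th -0.637 r 55.1  Frad 0.5 Ftan_resist 8.1
-0.74 [-0.0042, -0.0036, -0.0]
-0.84 [-0.0081, -0.0075, -0.0]
-0.94 [-0.0115, -0.0117, -0.0]
-1.04 [-0.0146, -0.0163, -0.0001]
-1.14 [-0.0171, -0.0212, -0.0001]
-1.24 [-0.0192, -0.0263, -0.0001]
-1.34 [-0.0207, -0.0316, -0.0001]
-1.44 [-0.0217, -0.037, -0.0001]
-1.54 [-0.0221, -0.0425, -0.0001]
-1.64 [-0.0221, -0.048, -0.0001]
```

```bash
python3 -m pendant '[{"claw":0.015,"delta_pos":[-0.0042,-0.0036,0],"rotation":[0,0,0]},{"claw":0.015,"delta_pos":[-0.0081,-0.0075,0],"rotation":[0,0,0]},{"claw":0.015,"delta_pos":[-0.0115,-0.0117,0],"rotation":[0,0,0]},{"claw":0.015,"delta_pos":[-0.0146,-0.0163,0],"rotation":[0,0,0]},{"claw":0.015,"delta_pos":[-0.0171,-0.0212,0],"rotation":[0,0,0]},{"claw":0.015,"delta_pos":[-0.0192,-0.0263,0],"rotation":[0,0,0]},{"claw":0.015,"delta_pos":[-0.0207,-0.0316,0],"rotation":[0,0,0]},{"claw":0.015,"delta_pos":[-0.0217,-0.037,0],"rotation":[0,0,0]},{"claw":0.015,"delta_pos":[-0.0221,-0.0425,0],"rotation":[0,0,0]},{"claw":0.015,"delta_pos":[-0.0221,-0.048,0],"rotation":[0,0,0]}]'
python3 -c "from h import *;nxt([590.6,19.3])"
```

```text
clock: 19.45
eef_pos: [588.0, -35.9, 166.7]
eef_rot: [3.138, -0.003, 1.571]
wrist_force: [7.1, 0.6, 0.2]
finger_gap: 23.7
t 19.45 p [588.  -35.9 166.7] F [7.1 0.6 0.2] M [ 0.03 -1.68  0.03] gap 23.7
th -1.617 r 55.2  Frad -0.9 Ftan_resist 7.1
-1.72 [0.0008, -0.0055, -0.0]
-1.82 [0.0019, -0.0109, -0.0]
-1.92 [0.0035, -0.0161, -0.0001]
-2.02 [0.0056, -0.0212, -0.0001]
-2.12 [0.0082, -0.026, -0.0001]
-2.22 [0.0113, -0.0306, -0.0001]
-2.32 [0.0148, -0.0348, -0.0001]
-2.42 [0.0188, -0.0386, -0.0001]
-2.52 [0.023, -0.0421, -0.0001]
-2.62 [0.0277, -0.045, -0.0001]
```

```bash
python3 -m pendant '[{"claw":0.015,"delta_pos":[0.0008,-0.0055,0],"rotation":[0,0,0]},{"claw":0.015,"delta_pos":[0.0019,-0.0109,0],"rotation":[0,0,0]},{"claw":0.015,"delta_pos":[0.0035,-0.0161,0],"rotation":[0,0,0]},{"claw":0.015,"delta_pos":[0.0056,-0.0212,0],"rotation":[0,0,0]},{"claw":0.015,"delta_pos":[0.0082,-0.026,0],"rotation":[0,0,0]},{"claw":0.015,"delta_pos":[0.0113,-0.0306,0],"rotation":[0,0,0]},{"claw":0.015,"delta_pos":[0.0148,-0.0348,0],"rotation":[0,0,0]},{"claw":0.015,"delta_pos":[0.0188,-0.0386,0],"rotation":[0,0,0]},{"claw":0.015,"delta_pos":[0.023,-0.0421,0],"rotation":[0,0,0]},{"claw":0.015,"delta_pos":[0.0277,-0.045,0],"rotation":[0,0,0]}]'
python3 -c "from h import *;nxt([590.5,19.3])"
```

```text
clock: 20.7
eef_pos: [543.6, -9.3, 166.6]
eef_rot: [3.136, -0.001, 1.571]
wrist_force: [3.1, -6.9, 1.3]
finger_gap: 24.0
t 20.7 p [543.6  -9.3 166.6] F [ 3.1 -6.9  1.3] M [-1.54 -0.58 -0.03] gap 24.0
th -2.595 r 54.9  Frad 1.0 Ftan_resist 7.5
-2.69 [0.0048, -0.0027, -0.0]
-2.79 [0.0098, -0.0048, -0.0]
-2.89 [0.0151, -0.0064, -0.0]
-2.99 [0.0205, -0.0075, -0.0]
-3.09 [0.026, -0.0081, -0.0]
-3.19 [0.0315, -0.008, -0.0]
-3.29 [0.0369, -0.0075, -0.0]
-3.39 [0.0423, -0.0064, 0.0]
-3.49 [0.0476, -0.0047, 0.0]
-3.59 [0.0526, -0.0026, 0.0]
```

```bash
python3 -m pendant '[{"claw":0.015,"delta_pos":[0.0048,-0.0027,0],"rotation":[0,0,0]},{"claw":0.015,"delta_pos":[0.0098,-0.0048,0],"rotation":[0,0,0]},{"claw":0.015,"delta_pos":[0.0151,-0.0064,0],"rotation":[0,0,0]},{"claw":0.015,"delta_pos":[0.0205,-0.0076,0],"rotation":[0,0,0]},{"claw":0.015,"delta_pos":[0.026,-0.0082,0],"rotation":[0,0,0]},{"claw":0.015,"delta_pos":[0.0315,-0.0081,0],"rotation":[0,0,0]},{"claw":0.015,"delta_pos":[0.0369,-0.0076,0],"rotation":[0,0,0]},{"claw":0.015,"delta_pos":[0.0423,-0.0065,0],"rotation":[0,0,0]},{"claw":0.015,"delta_pos":[0.0476,-0.0048,0],"rotation":[0,0,0]},{"claw":0.015,"delta_pos":[0.0526,-0.0027,0],"rotation":[0,0,0]}]'
python3 -c "from h import *;nxt([590.4,19.4])"
```

```text
clock: 21.95
eef_pos: [540.5, 42.4, 166.5]
eef_rot: [3.138, 0.001, 1.57]
wrist_force: [-5.6, -6.5, 6.5]
finger_gap: 23.7
t 21.95 p [540.5  42.4 166.5] F [-5.6 -6.5  6.5] M [-1.34  1.34 -0.  ] gap 23.7
th 2.710 r 55.0  Frad 2.4 Ftan_resist 8.3
2.61 [0.0049, 0.0025, 0.0]
2.51 [0.0095, 0.0056, 0.0]
2.41 [0.0137, 0.009, 0.0]
2.31 [0.0176, 0.0129, 0.0]
2.21 [0.0211, 0.0171, 0.0]
2.11 [0.0242, 0.0217, 0.0]
2.01 [0.0268, 0.0265, 0.0001]
1.91 [0.0289, 0.0316, 0.0001]
1.81 [0.0304, 0.0369, 0.0001]
1.71 [0.0315, 0.0423, 0.0001]
```

```bash
python3 -m pendant '[{"claw":0.015,"delta_pos":[0.005,0.0023,0],"rotation":[0,0,0]},{"claw":0.015,"delta_pos":[0.0096,0.0054,0],"rotation":[0,0,0]},{"claw":0.015,"delta_pos":[0.0138,0.0088,0],"rotation":[0,0,0]},{"claw":0.015,"delta_pos":[0.0177,0.0127,0],"rotation":[0,0,0]},{"claw":0.015,"delta_pos":[0.0213,0.017,0],"rotation":[0,0,0]},{"claw":0.015,"delta_pos":[0.0244,0.0216,0],"rotation":[0,0,0]},{"claw":0.015,"delta_pos":[0.027,0.0265,0],"rotation":[0,0,0]},{"claw":0.015,"delta_pos":[0.0291,0.0316,0],"rotation":[0,0,0]},{"claw":0.015,"delta_pos":[0.0306,0.0369,0],"rotation":[0,0,0]},{"claw":0.015,"delta_pos":[0.0317,0.0423,0],"rotation":[0,0,0]}]'
python3 -c "from h import *;nxt([590.4,19.4])"
```

```text
clock: 23.2
eef_pos: [582.1, 74.0, 166.5]
eef_rot: [3.141, 0.001, 1.57]
wrist_force: [-8.5, -0.3, 7.0]
finger_gap: 23.7
t 23.2 p [582.1  74.  166.5] F [-8.5 -0.3  7. ] M [-0.07  1.94 -0.  ] gap 23.7
th 1.722 r 55.2  Frad 1.0 Ftan_resist 8.4
1.62 [0.0003, 0.0055, 0.0]
1.52 [0.0004, 0.011, 0.0]
1.42 [-0.0002, 0.0165, 0.0]
1.32 [-0.0013, 0.0219, 0.0]
1.22 [-0.0029, 0.0271, 0.0]
1.12 [-0.005, 0.0322, 0.0]
1.02 [-0.0076, 0.037, 0.0]
0.92 [-0.0107, 0.0416, 0.0]
0.82 [-0.0143, 0.0458, 0.0]
0.72 [-0.0182, 0.0496, 0.0]
```

```bash
python3 -m pendant '[{"claw":0.015,"delta_pos":[0.0003,0.0055,0],"rotation":[0,0,0]},{"claw":0.015,"delta_pos":[0.0004,0.011,0],"rotation":[0,0,0]},{"claw":0.015,"delta_pos":[-0.0002,0.0165,0],"rotation":[0,0,0]},{"claw":0.015,"delta_pos":[-0.0013,0.0219,0],"rotation":[0,0,0]},{"claw":0.015,"delta_pos":[-0.0029,0.0271,0],"rotation":[0,0,0]},{"claw":0.015,"delta_pos":[-0.0033,0.028,0],"rotation":[0,0,0]},{"claw":0.015,"delta_pos":[-0.0033,0.028,0],"rotation":[0,0,0]},{"claw":0.015,"delta_pos":[-0.0033,0.028,0],"rotation":[0,0,0]}]'
python3 -c "from h import *;nxt([590.4,19.4],n=2)"
```

```text
clock: 24.2
eef_pos: [609.6, 71.0, 166.5]
eef_rot: [-3.14, 0.0, 1.571]
wrist_force: [-5.7, 3.0, 7.1]
finger_gap: 23.8
t 24.2 p [609.6  71.  166.5] F [-5.7  3.   7.1] M [ 0.62  1.45 -0.02] gap 23.8
th 1.214 r 55.1  Frad 0.8 Ftan_resist 6.4
1.11 [-0.0023, 0.005, -0.0]
1.01 [-0.0049, 0.0098, -0.0]
```

```bash
python3 -m pendant '[{"claw":0.024,"delta_pos":[0.0002,-0.001,0],"rotation":[0,0,0]},{"claw":0.06,"delta_pos":[0.0002,-0.001,0],"rotation":[0,0,0]},{"claw":0.06,"delta_pos":[0.0002,-0.001,0],"rotation":[0,0,0]},{"claw":0.06,"delta_pos":[0.0002,-0.001,-0.02],"rotation":[0,0,0]},{"claw":0.06,"delta_pos":[0,-0.001,-0.065],"rotation":[0,0,0]},{"claw":0.06,"delta_pos":[0,-0.04,-0.08],"rotation":[0,0,0]},{"claw":0.06,"delta_pos":[0,-0.1,-0.08],"rotation":[0,0,0]},{"claw":0.03,"delta_pos":[0,-0.16,-0.08],"rotation":[0,0,0]},{"claw":0,"delta_pos":[0,-0.2,-0.08],"rotation":[0,0,0]},{"claw":0,"delta_pos":[0,-0.2,-0.08],"rotation":[0,0,0]}]'
python3 - <<'E'
from h import *
import cv2
for n,c in (("side",(145,245,195,280)),("top",(135,220,225,350))):
    im=cv2.cvtColor(manip.camera(n),cv2.COLOR_RGB2BGR);a=cv2.resize(im[c[0]:c[1],c[2]:c[3]],None,fx=6,fy=6,interpolation=cv2.INTER_CUBIC);cv2.imwrite(f"pics/{n}2.png",a)
st()
E
```

```text
clock: 25.45
eef_pos: [408.4, 71.1, 247.4]
eef_rot: [3.141, 0.0, 1.571]
wrist_force: [0.4, 0.2, 0.6]
finger_gap: 33.4
t 25.55 p [410.2  71.  247.1] F [-0.7 -0.4 -0.2] M [-0.09  0.04 -0.02] gap 25.4
```

View pics/side2.png

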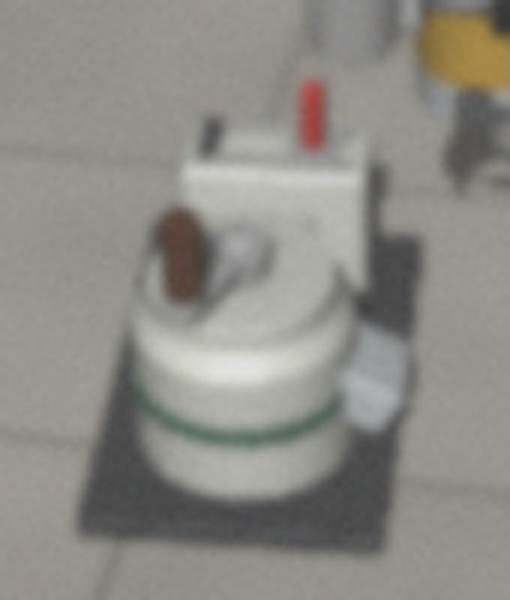

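View pics/top2.png

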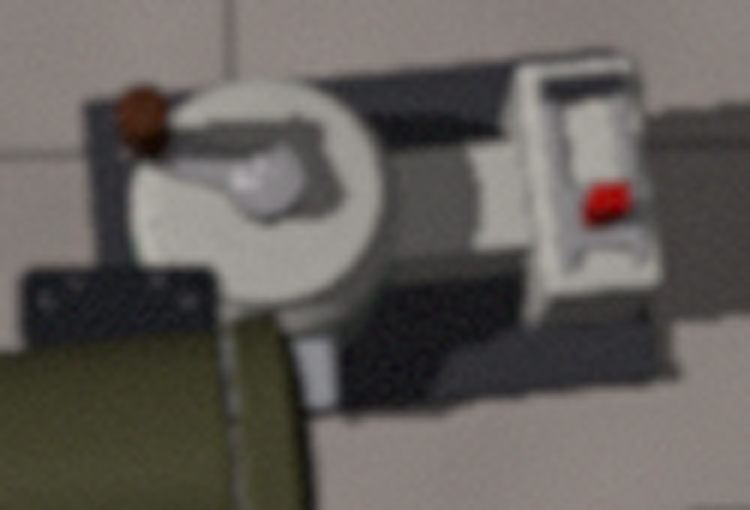

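Run:
```python
from h import *
print("grip top",tri(S(181,222),T(142,103)),"c",tri(S(184,257),T(142,118)))
print("tab",tri(S(314,115),T(606,204)))
print(delta([540,-134,215],[np.pi,0,np.pi/2]))
```

```text
grip top (array([608.7,  71.3, 198.7]), [0.8, 0.8]) c (array([608.2,  72.3, 177. ]), [1.0, 1.0])
tab (array([ 580.7, -132. ,  126.6]), [0.1, 0.1])
(array([-0.205 ,  0.1299,  0.0321]), array([-0.0004,  0.0005, -0.0004]))
```

```bash
python3 -m pendant '[{"claw":0,"delta_pos":[-0.05,0.03,0],"rotation":[0,0,0]},{"claw":0,"delta_pos":[-0.1,0.06,0],"rotation":[0,0,0]},{"claw":0,"delta_pos":[-0.15,0.095,0],"rotation":[0,0,0]},{"claw":0,"delta_pos":[-0.205,0.13,0.01],"rotation":[0,0,0]},{"claw":0,"delta_pos":[-0.205,0.13,0.03],"rotation":[0,0,0]},{"claw":0,"delta_pos":[-0.205,0.13,0.07],"rotation":[0,0,0]},{"claw":0,"delta_pos":[-0.205,0.13,0.11],"rotation":[0,0,0]},{"claw":0,"delta_pos":[-0.205,0.13,0.127],"rotation":[0,0,0]},{"claw":0,"delta_pos":[-0.205,0.13,0.127],"rotation":[0,0,0]}]'
python3 - <<'E'
from h import *
import cv2
for n,c in (("side",(145,245,195,280)),):
    im=cv2.cvtColor(manip.camera(n),cv2.COLOR_RGB2BGR);a=cv2.resize(im[c[0]:c[1],c[2]:c[3]],None,fx=6,fy=6,interpolation=cv2.INTER_CUBIC);cv2.imwrite(f"pics/{n}3.png",a)
st()
E
```

```text
clock: 26.68
eef_pos: [540.3, -134.2, 119.4]
eef_rot: [-3.14, -0.0, 1.57]
wrist_force: [-0.3, -1.1, 0.1]
finger_gap: 0.6
t 26.73 p [ 540.7 -134.3  120.7] F [-0.2  0.2  0.5] M [ 0.01  0.06 -0.02] gap 0.3
```

View pics/side3.png

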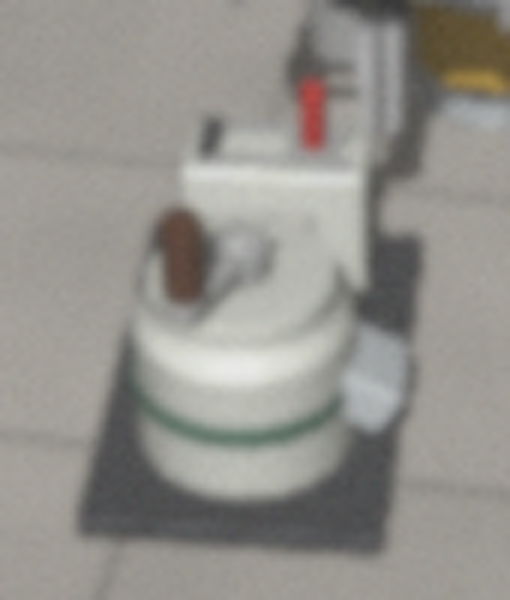

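```bash
python3 -m pendant '[{"claw":0,"delta_pos":[0.001,0.005,0],"rotation":[0,0,0]},{"claw":0,"delta_pos":[0.001,0.01,0],"rotation":[0,0,0]},{"claw":0,"delta_pos":[0.0015,0.015,0],"rotation":[0,0,0]},{"claw":0,"delta_pos":[0.002,0.02,0],"rotation":[0,0,0]},{"claw":0,"delta_pos":[0.0025,0.024,0],"rotation":[0,0,0]},{"claw":0,"delta_pos":[0.003,0.028,0],"rotation":[0,0,0]}]'
python3 -m pendant '[{"claw":0,"delta_pos":[0.0003,0.003,0],"rotation":[0,0,0]},{"claw":0,"delta_pos":[0.0006,0.006,0],"rotation":[0,0,0]},{"claw":0,"delta_pos":[0.0009,0.009,0],"rotation":[0,0,0]},{"claw":0,"delta_pos":[0.0012,0.012,0],"rotation":[0,0,0]}]'
```

```text
clock: 27.48
eef_pos: [568.9, -131.3, 120.7]
eef_rot: [-3.141, 0.001, 1.57]
wrist_force: [-1.8, 0.1, 0.5]
finger_gap: 0.2
clock: 27.98
eef_pos: [581.0, -130.2, 120.6]
eef_rot: [-3.141, 0.001, 1.57]
wrist_force: [-2.2, -1.4, 0.2]
finger_gap: 0.8
```

Pushing at ~2 N; now small steps to the stop.

```bash
python3 -m pendant '[{"claw":0,"delta_pos":[0.0002,0.002,0],"rotation":[0,0,0]},{"claw":0,"delta_pos":[0.0004,0.004,0],"rotation":[0,0,0]},{"claw":0,"delta_pos":[0.0005,0.005,0],"rotation":[0,0,0]}]'
python3 -m pendant '[{"claw":0,"delta_pos":[0.0001,0.001,0],"rotation":[0,0,0]},{"claw":0,"delta_pos":[0.0002,0.002,0],"rotation":[0,0,0]}]'
```

```text
clock: 28.35
eef_pos: [586.1, -129.7, 120.6]
eef_rot: [-3.141, 0.001, 1.57]
wrist_force: [-2.4, -1.6, 0.3]
finger_gap: 0.3
clock: 28.6
eef_pos: [588.2, -129.5, 120.6]
eef_rot: [-3.141, 0.001, 1.57]
wrist_force: [-2.4, -1.6, 0.8]
finger_gap: 0.5
```

Run:
```python
from h import *
import cv2
for n,c in (("side",(145,245,195,280)),):
    im=cv2.cvtColor(manip.camera(n),cv2.COLOR_RGB2BGR);a=cv2.resize(im[c[0]:c[1],c[2]:c[3]],None,fx=6,fy=6,interpolation=cv2.INTER_CUBIC);cv2.imwrite(f"pics/{n}4.png",a)
st()
```

```text
t 28.65 p [ 588.3 -129.5  120.6] F [-1.7 -1.2 -0.5] M [-0.3   0.31  0.03] gap 0.8
```

View pics/side4.png

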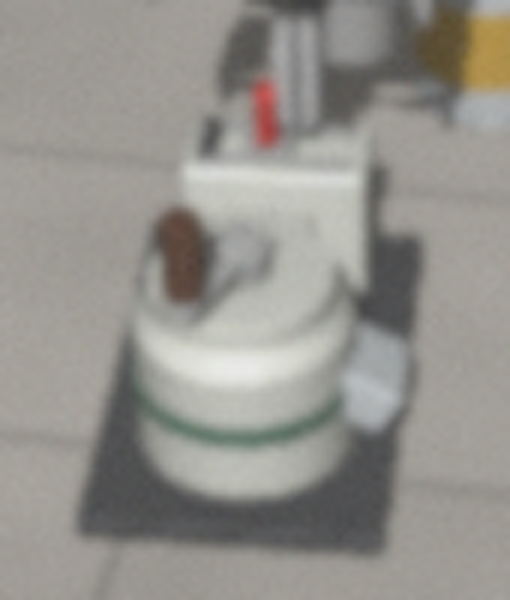

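Tab has moved (crop x 314 → 264); not yet at the stop by force. Continue in 1 mm steps.

```bash
for i in 1; do python3 -m pendant '[{"claw":0,"delta_pos":[0.0001,0.001,0],"rotation":[0,0,0]},{"claw":0,"delta_pos":[0.0001,0.001,0],"rotation":[0,0,0]}]'; done
python3 -m pendant '[{"claw":0,"delta_pos":[0.0001,0.001,0],"rotation":[0,0,0]},{"claw":0,"delta_pos":[0.0001,0.001,0],"rotation":[0,0,0]}]'
```

```text
clock: 28.9
eef_pos: [589.3, -129.3, 120.6]
eef_rot: [-3.141, 0.001, 1.57]
wrist_force: [-1.8, -0.6, 0.4]
finger_gap: 0.6
clock: 29.15
eef_pos: [590.4, -129.2, 120.6]
eef_rot: [-3.141, 0.001, 1.57]
wrist_force: [-0.9, -0.9, 0.2]
finger_gap: 0.4
```

```bash
python3 -m pendant '[{"claw":0,"delta_pos":[0.0001,0.001,0],"rotation":[0,0,0]},{"claw":0,"delta_pos":[0.0001,0.001,0],"rotation":[0,0,0]}]'; python3 -m pendant '[{"claw":0,"delta_pos":[0.0001,0.001,0],"rotation":[0,0,0]},{"claw":0,"delta_pos":[0.0001,0.001,0],"rotation":[0,0,0]}]'
```

```text
clock: 29.4
eef_pos: [591.1, -129.1, 120.5]
eef_rot: [-3.14, 0.001, 1.57]
wrist_force: [-5.3, -1.9, 1.5]
finger_gap: 0.3
clock: 29.65
eef_pos: [591.3, -129.1, 120.5]
eef_rot: [-3.138, 0.001, 1.57]
wrist_force: [-10.4, -1.7, 4.8]
finger_gap: 0.4
```

```bash
python3 -m pendant '[{"claw":0,"delta_pos":[-0.001,-0.008,0],"rotation":[0,0,0]},{"claw":0,"delta_pos":[-0.003,-0.03,0],"rotation":[0,0,0]},{"claw":0,"delta_pos":[-0.003,-0.04,-0.03],"rotation":[0,0,0]},{"claw":0,"delta_pos":[-0.003,-0.06,-0.08],"rotation":[0,0,0]},{"claw":0,"delta_pos":[-0.003,-0.11,-0.12],"rotation":[0,0,0]},{"claw":0,"delta_pos":[-0.003,-0.17,-0.13],"rotation":[0,0,0]},{"claw":0,"delta_pos":[-0.003,-0.2,-0.13],"rotation":[0,0,0]},{"claw":0,"delta_pos":[-0.003,-0.2,-0.13],"rotation":[0,0,0]}]'
python3 - <<'E'
from h import *
import cv2
for n,c in (("side",(145,245,195,280)),("top",(135,220,225,350))):
    im=cv2.cvtColor(manip.camera(n),cv2.COLOR_RGB2BGR);cv2.imwrite(f"pics/{n}full5.png",im);a=cv2.resize(im[c[0]:c[1],c[2]:c[3]],None,fx=6,fy=6,interpolation=cv2.INTER_CUBIC);cv2.imwrite(f"pics/{n}5.png",a)
st()
E
```

```text
clock: 30.65
eef_pos: [390.8, -131.9, 251.9]
eef_rot: [-3.141, 0.001, 1.569]
wrist_force: [-0.1, -0.4, 0.2]
finger_gap: 0.6
t 30.75 p [ 392.2 -132.   251.5] F [ 0.9 -0.2  0.4] M [-0.08  0.1  -0.01] gap 0.7
```

View pics/side5.png

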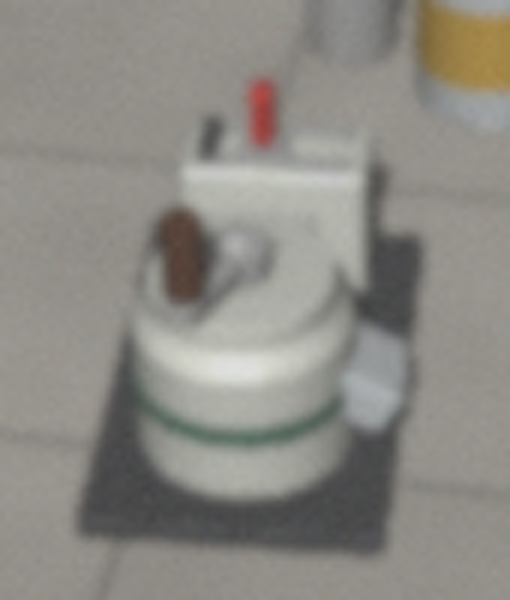

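View pics/top5.png

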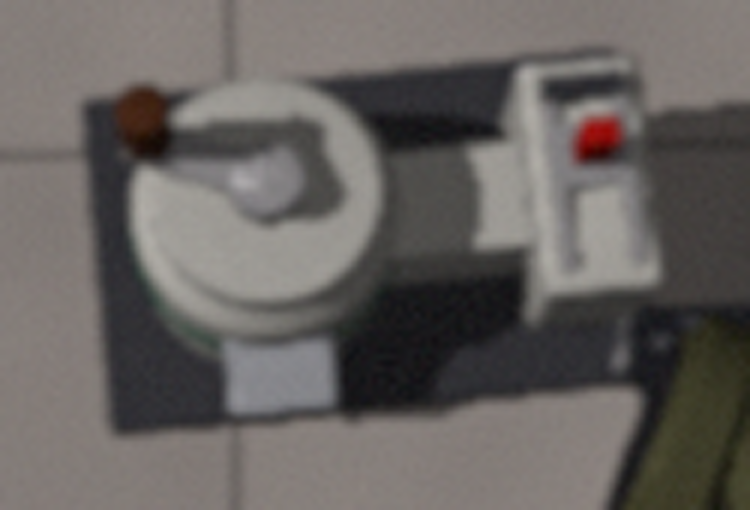

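View pics/sidefull5.png

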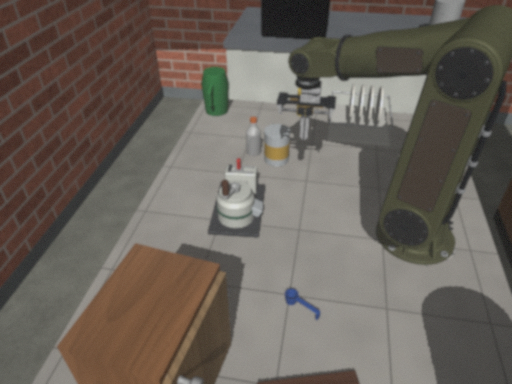

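Run:
```python
from h import *
a=tri(S(314,115),T(606,204))[0];b=tri(S(263,113),T(598,139))[0];print(a,b,b-a)
print(manip.sign_off())
```

```text
[ 580.7 -132.   126.6] [ 610.9 -129.8  126. ] [30.2  2.2 -0.6]
the job is handed in; nothing more can be done
None
```

I turned the crank clockwise through its free play to the catch, gave it two full turns, pushed the red tab home, backed the arm clear, and handed the job in at about 31 s. The hand-in reports no verdict.

- **Crank:** the force at the grip jumped from under 2 N to 8 N between crank angles 1.31 and 1.12 rad, after about 3.8 rad of free travel. I took the middle, 1.21 rad, as the catch. Two turns later I stopped at 1.214 rad. The catch is known only to about 0.1 rad, against the 0.4 rad allowed. While driving the wheel the force was a steady 7–8 N, with only small sideways loads.
- **Tab:** it slid at about 2 N until the force rose to 10 N at the stop. The two camera views show it moved 30.3 mm, matching the full 30 mm of travel.
- **Surroundings:** the last close-ups show the doser where it started and the crank grip where I left it. The scoop, tin, bottle and cupboard look untouched in the last full view. The tong was not picked out in any picture, so I did not check it. After backing off, the wrist force was about zero and nothing was in contact.
- **Correction along the way:** my first estimate of the crank's centre was about 1.5 mm off, which caused up to 4 N of sideways load. I corrected it from the force readings during the free travel.

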